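Kit base plates and tube legs for welding

ROBOT

A 6-joint arm with a two-finger parallel gripper is mounted at the origin on the work surface. World frame = base frame: x ahead of the robot, y to its left, z up, the work surface at z = 0. Lengths are in mm, angles in degrees, forces in N, time in s.
With the tool pointing down it reaches from about 350 to 850 mm from the base axis. Payload 8.1 kg.
Tool frame: the origin (TCP) lies on the centre line of the jaws, within the pads' length; the fingertips stand r.tip_extent ahead of it and the grasp point (between the pads) lies 8 mm behind it (r.tip_extent is the distance from the TCP to the fingertips, in mm); z points along the fingers, y is the direction in which the jaws open and shut (so a half turn about z gives the same grasp; the last joint's range is limited). The gripper opens to 85 mm and grips with 20 to 120 N. Pads are 22 mm wide; open, the fingers measure 114 mm over their backs; the gripper's body (76 mm by 85 mm) begins 54 mm behind the grasp point. The pads swing forward as they close: fully open they stand 13 mm farther back than shut.
Start: joints at [-74.966, 7.471, 85.268, -0, 87.261, -4.893], TCP at [204.518, -564.072, 242.292] pointing down, gripper open.
Joint ranges: [-169.43, 169.43], [-51.17, 129.36], [1.28, 143.12], [-76.62, 256.62], [0, 156.53], [-152.29, 152.29]. Speed limits (degrees/s): [136.94, 136.94, 159.86, 180, 180, 180].

INTERFACE

Orientations are given as [roll, pitch, yaw] about the fixed x, y, z axes, in that order (R = Rz(yaw) Ry(pitch) Rx(roll)).
In Python, from bench import sense, optics, hand_in, spotter, r gives the robot as it stands.
- The arm moves only by the tool apply_moves, never from a script. Its argument "series" is a list of rows, each a list of 3 entries, a list of its own where there are three numbers: the opening, from 0 (shut) to 1 (fully open), then the shift along the world's x, y, z in m, then the turn about the world's z in rad. In form: [[grip, [x, y, z], turn], ...]. A call has 1 to 5 rows; each row is the pose to reach, as a shift and turn from the pose measured when the call began; what a row does not reach only later rows make up. A row lasts 1/8 s, in which the tool goes at most 62.5 mm and 10.7 degrees, less where a joint would pass 70% of its speed; a pose out of reach is approached as far as the arm can. A call with a gripper value outside its range is refused whole. The fingers move at their own pace and stop on an object; "grip_force" is the grip in N (left out, the last holds). Time passes only in rows, so rows that repeat a pose let the fingers close. It gives the time, the measured TCP pose, the force and the opening at its end, in the units of the state.
- sense(): the state, without advancing time (a new reading comes with each control period).
- optics.snapshot(name): name is "scene" or "top" or "wrist"; returns a dict with "color" (420x560x3 uint8, blue, green, red), "intrinsics" (3x3 intrinsics, pixels), "rvec" (rotation vector, rad) and "tvec" (3), from world to camera coordinates, as OpenCV has them. Camera axes: x right, y down, z forward; pixel columns grow to the right and rows downward; lengths in mm; the calibration is good to about 2 mm. A picture is of the moment at which its call begins. There is no depth.
- hand_in(): hands the job in, once; it reports no verdict.
Trained networks look in a picture, given as the dict that the camera call returned (one of the last four; its "shot" number tells which), for a name from the list of things; names that differ only in an ending like _2 or _b are one class to them, and where a whole thing is asked for, a point or a joint stands for the part that bears it (a point fixed in the world has none). Each returns a list of dicts, best first, with "p" (0 to 1); they miss things now and then, are a little off and sometimes report something else, mostly with a low value. They report only what shows in the picture. A call takes as long as a camera call. They do not tell look-alikes from the thing itself.
- spotter.search_frame(picture, query): "xyz" ([x, y, z] in mm, in the coordinates of the camera as it stood for that picture, good to about 4 mm: the middle of the surface that is visible of it).
- spotter.masks_of(picture, query): "mask" (420x560 bool, what is visible of it).
The state is a dict: "time": time; "joint_pos": joint angles; "qd": joint speeds; "joint_efforts": joint torques, N m; "tool_pos": TCP position; "tcp_rot": TCP orientation; "ft_force": force on the tool from outside, world axes, zero at the start; "wrist_torque": the same for the moment, N m; "finger_gap": finger opening in mm.
Only numpy, scipy, OpenCV 4.12 (cv2) and the standard library are available. Lean on these libraries where they do the work, as an engineer would, in place of code of your own. Each camera call takes 0.05 s, during which the arm holds its last target.

TASK

Make up the kit for the next welding job: stack all the loose flat aluminium plates, one on top of another, in the corner fixture, with every plate lying flat and pushed up square and flush against both the end fence and the side fence. Count exactly three of the five short square steel tubes into the kit tray, the other two staying out of it. Do not disturb the grinding disc, the brush or the pliers.

Things in the scene. Friction and masses are not known exactly. Their poses are not given: they have to be found in the camera images.
- nest (a point): Grey steel corner fixture, fixed to the bench: base plate 170 x 110 x 8 mm with bright fences on two sides. This point, on the base's top face (8 mm above the bench), is where the centre of a plate comes when flush with both fences. x runs towards the end fence, y towards the side fence, z up. The -x and -y sides are open; the base ends at x = -73, y = -43 mm.
- end_fence (a point): Middle of the lower edge of the end fence's face, on the fixture's base plate, 65 mm from the nest point along its x; same axes as the nest. One steel block, 46 mm wide along y, 14 mm thick, 42 mm high above the base.
- side_fence (a point): Middle of the side fence's face line, on the fixture's base plate, 30 mm from the nest point along its y; same axes as the nest. Two steel blocks, each 28 mm long, 14 mm thick, 42 mm high above the base, at x = -63 to -35 and +35 to +63 mm; the 70 mm gap between them has room for a gripper finger.
- tray_in (a point): The shallow open aluminium kit tray, fixed to the bench, 180 x 160 mm outside, walls 4 mm thick, rim 30 mm above the bench. This point is the centre of its inner floor (about 4 mm above the bench); x along the 180 mm side, y along the 160 mm side, z up.
- plate1_c (a point): A flat aluminium base plate, 130 x 60 x 8 mm, about 0.17 kg, lying flat on the bench at the start; not all four are there on every start (absent ones read None). This point is its centre; x along the 130 mm length, y along the 60 mm width, z through the thickness.
- plate2_c (a point): A flat aluminium base plate, 130 x 60 x 8 mm, about 0.17 kg, lying flat on the bench at the start; not all four are there on every start (absent ones read None). This point is its centre; x along the 130 mm length, y along the 60 mm width, z through the thickness.
- plate3_c (a point): A flat aluminium base plate, 130 x 60 x 8 mm, about 0.17 kg, lying flat on the bench at the start; not all four are there on every start (absent ones read None). This point is its centre; x along the 130 mm length, y along the 60 mm width, z through the thickness.
- plate4_c (a point): A flat aluminium base plate, 130 x 60 x 8 mm, about 0.17 kg, lying flat on the bench at the start; not all four are there on every start (absent ones read None). This point is its centre; x along the 130 mm length, y along the 60 mm width, z through the thickness.
- tube1_c (a point): A short length of square steel tube, 70 mm long, 40 x 40 mm section, about 0.2 kg, lying on its side on the bench at the start. This point is its centre; x along the 70 mm length.
- tube2_c (a point): A short length of square steel tube, 70 mm long, 40 x 40 mm section, about 0.2 kg, lying on its side on the bench at the start. This point is its centre; x along the 70 mm length.
- tube3_c (a point): A short length of square steel tube, 70 mm long, 40 x 40 mm section, about 0.2 kg, lying on its side on the bench at the start. This point is its centre; x along the 70 mm length.
- tube4_c (a point): A short length of square steel tube, 70 mm long, 40 x 40 mm section, about 0.2 kg, lying on its side on the bench at the start. This point is its centre; x along the 70 mm length.
- tube5_c (a point): A short length of square steel tube, 70 mm long, 40 x 40 mm section, about 0.2 kg, lying on its side on the bench at the start. This point is its centre; x along the 70 mm length.
- disc: Bystander: a grinding disc, 100 mm across, 10 mm high, lying flat; origin at the centre of its underside. Not part of the job.
- brush: Bystander: a brush 220 mm long lying on the bench, origin on its underside. Not part of the job.
- pliers: Bystander: steel locking pliers about 170 mm long and 55 mm wide, 18 mm high; origin on the underside. Not part of the job.
Things that resemble listed ones, but are neither listed nor needed, are in the scene too. What is shaped like the part that bears plate4_c but black is not meant.

How it is judged:
By the outcome, as a careful person would: the job done as asked, in the order asked, and still so for the second after the job is handed in, with the robot touching nothing.
Of plate1, plate2, plate3, plate4 only 3 to 4 are there at a start; the rules pass over those that are not, and their reading is None.
At some moment in a run one of plate1, plate2, plate3, plate4, tube1, tube2, tube3, tube4, tube5 may be knocked a few centimetres aside while the robot is not near it.
Once in a run the grip may slacken for a moment while it holds something.
It also fails if it takes over 208 s, if anything falls off the work surface, if the arm or the gripper's body presses on something with over 40 N, if the wrist force passes 120 N, or if a joint passes its speed limit or range.

## Working session

There is one attempt and no reset: what is moved stays moved. The work goes in short steps, Python scripts to look and compute and a tool call to move; the robot and the scene stay as the last step left them, time stands still between calls to the robot, and variables do not carry over. Pictures are saved under pics/ and viewed, and the job is handed in when it is done.

Besides the shell and the picture viewer there is one more tool, called after "Emit:" in YAML: its name, and indented under it one key for each argument. apply_moves: Moves the arm, as the interface text tells. Its arguments: {"type":"object","properties":{"series":{"type":"array"},"grip_force":{"type":"number"}},"required":["series"]}

```bash
mkdir -p pics; ls; cat > h.py <<'E'
import numpy as np, cv2
from bench import sense, optics, hand_in, spotter, r
def snap(cam,name=None):
    p=optics.snapshot(cam)
    if name: cv2.imwrite('pics/'+name+'.png',p['color'])
    return p
def toworld(p,c):
    R,_=cv2.Rodrigues(np.array(p['rvec'],float)); return R.T@(np.array(c)-np.array(p['tvec']).ravel())
def px2w(p,uv,z):
    R,_=cv2.Rodrigues(np.array(p['rvec'],float)); t=np.array(p['tvec'],float).ravel()
    K=np.array(p['intrinsics']); o=-R.T@t
    d=R.T@np.linalg.inv(K)@np.array([uv[0],uv[1],1.0]); s=(z-o[2])/d[2]
    return o+s*d
def w2px(p,X):
    q,_=cv2.projectPoints(np.array(X,float).reshape(-1,3),np.array(p['rvec'],float),np.array(p['tvec'],float),np.array(p['intrinsics'],float),None); return q.reshape(-1,2)
E
python3 - <<'E'
from h import *
s=sense(); print(s, r.tip_extent)
for c in ('scene','top','wrist'):
    p=snap(c,c+'0'); print(c,p.keys(),np.array(p['tvec']).ravel(),np.array(p['rvec']).ravel(),p['intrinsics'])
E
```

```text
pics
{'time': 0.0, 'joint_pos': array([-7.49643280e+01,  7.51608387e+00,  8.53298690e+01, -2.21840182e-04,
        8.72621023e+01, -4.89444005e+00]), 'qd': array([ 0.07079977, -0.06496968, -0.05139117, -0.16045635, -0.04881589,
       -0.11188809]), 'joint_efforts': array([-2.75831462e-04, -5.69391882e+01, -5.00556064e+01, -2.69573111e-04,
        1.43136547e-02, -2.51803527e-05]), 'tool_pos': array([ 204.39026177, -563.54180812,  241.22859774]), 'tcp_rot': array([-1.79892320e+02, -8.99852260e-03,  1.99301144e+01]), 'ft_force': array([ 0.58539337, -0.09754742, -0.5741906 ]), 'wrist_torque': array([-0.01225893,  0.03684397,  0.01146823]), 'finger_gap': 85.0463080701921} 11.0
scene dict_keys(['color', 'intrinsics', 'rvec', 'tvec', 'shot']) [-360.77805875 -200.68882195 1513.81920828] [ 2.08854731  0.89523674 -0.42061004] [[440.22942879   0.         282.61008931]
 [  0.         440.22942879 212.53072035]
 [  0.           0.           1.        ]]
top dict_keys(['color', 'intrinsics', 'rvec', 'tvec', 'shot']) [ -29.97947673  553.93250498 1216.00118994] [ 2.16181035 -2.12616959  0.1860267 ] [[446.42737538   0.         285.72334468]
 [  0.         446.42737538 202.48205797]
 [  0.           0.           1.        ]]
wrist dict_keys(['color', 'intrinsics', 'rvec', 'tvec', 'shot']) [-597.69132874  -36.70219074  378.64313483] [-2.37092393  1.6619224   0.24390135] [[322.69063071   0.         271.6052523 ]
 [  0.         322.69063071 200.20085657]
 [  0.           0.           1.        ]]
```

View pics/top0.png

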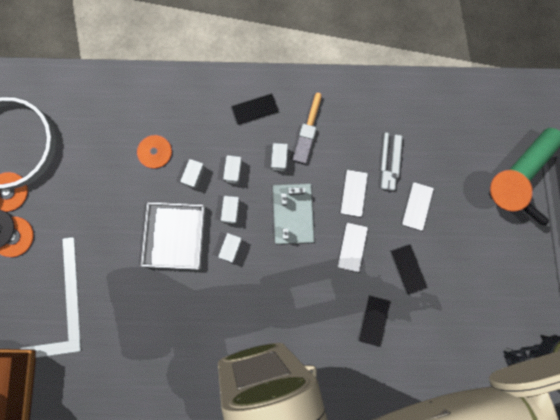

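View pics/scene0.png

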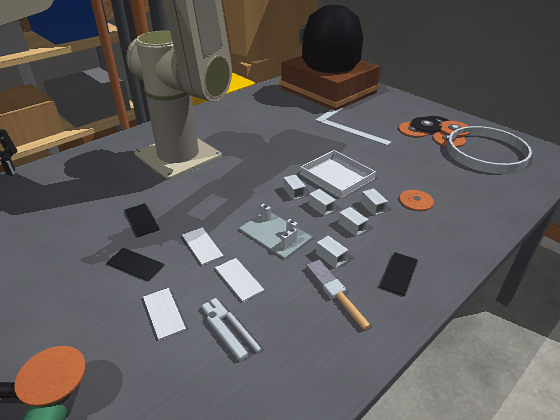

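View pics/wrist0.png

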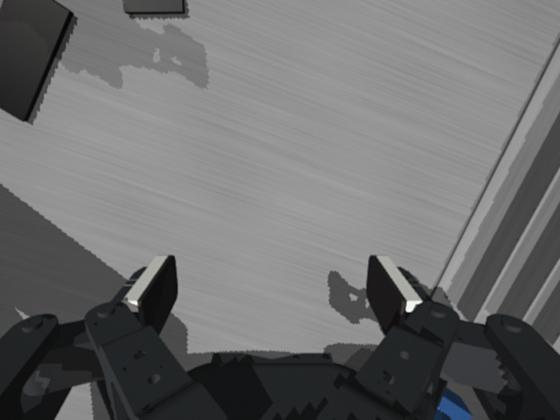

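```bash
python3 - <<'E'
from h import *
p=snap('top'); q=snap('scene')
cv2.imwrite('pics/topc.png',cv2.resize(p['color'][80:350,130:450],(800,675))[:600]) 
cv2.imwrite('pics/topn.png',cv2.resize(p['color'][170:260,250:340],(600,600),interpolation=cv2.INTER_CUBIC)) 
cv2.imwrite('pics/scn.png',cv2.resize(q['color'][170:270,230:340],(660,600),interpolation=cv2.INTER_CUBIC)) 
for n in ['plate1_c','tube1_c','disc','brush','pliers','tray_in','nest','end_fence','side_fence']:
    for c,pic in (('top',p),('scene',q)):
        for d in spotter.search_frame(pic,n): 
            X=toworld(pic,d['xyz']); print(n,c,round(d['p'],2),X.round(0),w2px(pic,X).round(0))
for uv in [(293,213),(293,113),(393,213)]: print(px2w(p,uv,0))
E
```

```text
plate1_c top 0.77 [ 433. -215.    8.] [[353. 248.]]
plate1_c top 0.45 [ 558. -405.   10.] [[417. 205.]]
plate1_c scene 0.65 [ 445. -215.   10.] [[203. 245.]]
tube1_c top 0.92 [633. 251.  38.] [[191. 174.]]
tube1_c top 0.25 [ 436. -216.   10.] [[353. 246.]]
tube1_c scene 0.58 [650. 242.  30.] [[375. 201.]]
disc top 0.76 [707. 367.   5.] [[155. 151.]]
disc scene 0.76 [718. 366.   4.] [[418. 201.]]
disc scene 0.36 [550. 127.  31.] [[322. 202.]]
brush top 0.83 [762. -82.  16.] [[307. 135.]]
brush scene 0.47 [458. 306.   4.] [[337. 173.]]
pliers top 0.66 [ 680. -330.   21.] [[392. 163.]]
pliers scene 0.68 [ 698. -336.   17.] [[226. 328.]]
tray_in top 0.71 [454. 304.   3.] [[172. 237.]]
tray_in scene 0.63 [460. 305.   5.] [[338. 173.]]
nest top 0.93 [532. -40.   5.] [[292. 213.]]
nest scene 0.79 [543. -47.   3.] [[276. 236.]]
end_fence top 0.94 [529. -39.   8.] [[292. 213.]]
end_fence scene 0.85 [543. -51.   8.] [[275. 235.]]
side_fence top 0.74 [762. -80.  12.] [[306. 136.]]
side_fence scene 0.6 [542. -52.   7.] [[274. 235.]]
[530.88389848 -42.98793238   0.        ]
[835.94086851 -39.06165825   0.        ]
[ 535.98724931 -335.45227484    0.        ]
```

View pics/topc.png

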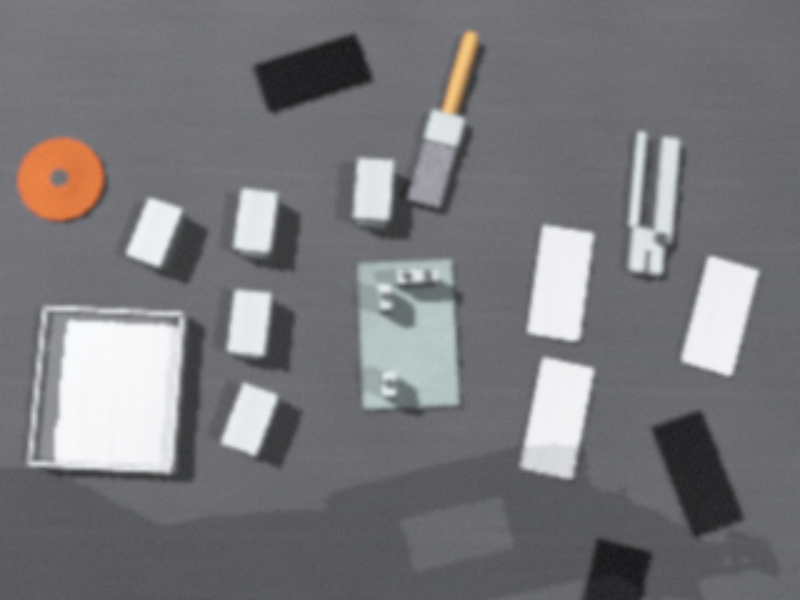

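View pics/topn.png

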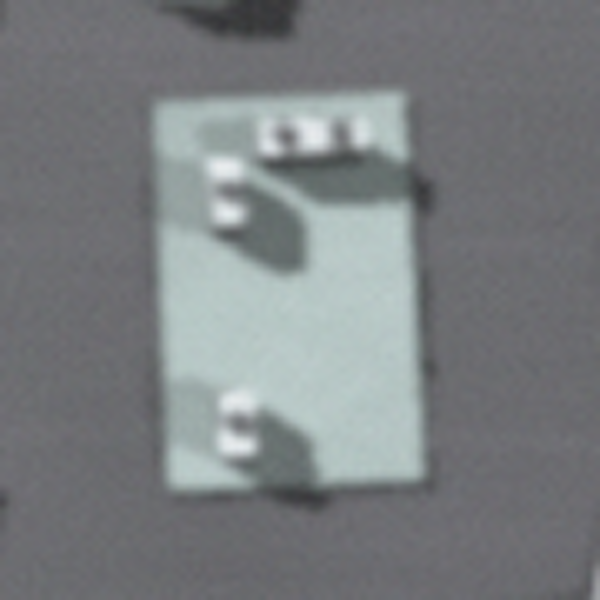

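View pics/scn.png

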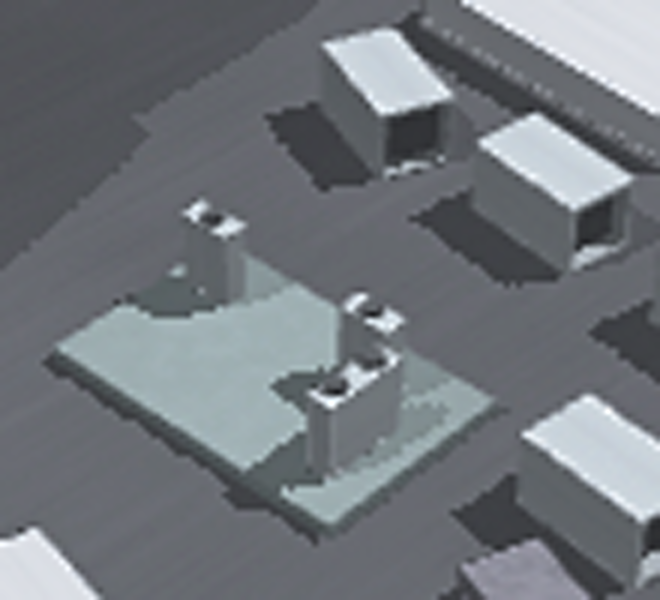

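```bash
cat >> h.py <<'E'
def rects(p,mask,z,amin,zfun=None):
    """rect fits of mask components projected on plane z -> list (cx,cy,L,W,yaw of long axis)"""
    out=[]
    cs,_=cv2.findContours(mask.astype(np.uint8),cv2.RETR_EXTERNAL,cv2.CHAIN_APPROX_NONE)
    for c in cs:
        if cv2.contourArea(c)<amin: continue
        W=np.array([px2w(p,uv[0],z)[:2] for uv in c],np.float32)
        (cx,cy),(w,h),a=cv2.minAreaRect(W)
        if w<h: w,h=h,w; a+=90
        a=(a+90)%180-90
        m=c.reshape(-1,2).mean(0)
        out.append((round(cx,1),round(cy,1),round(w,1),round(h,1),round(a,1),m.round(0)))
    return out
E
python3 - <<'E'
from h import *
p=snap('top'); g=cv2.cvtColor(p['color'],cv2.COLOR_BGR2GRAY)
m=(g>150).astype(np.uint8)
for z in (8,40):
    print(z)
    for o in rects(p,m,z,60): 
        if 150<o[5][0]<450 and 120<o[5][1]<300: print(o)
b=p['color'].astype(int)
s=sense(); print(s['time'],r.tip_extent,[a for a in dir(r) if a[0]!='_'])
for uv in [(312,293),(298,215),(353,240),(353,268),(330,250),(320,240),(250,300)]: print(uv,b[uv[1],uv[0]])
E
```

```text
8
(428.3, 137.8, 75.7, 44.9, -18.8, array([229., 247.]))
(436.2, -214.9, 131.6, 63.1, -11.6, array([352., 247.]))
(461.1, 302.3, 186.9, 166.1, -1.9, array([172., 235.]))
(540.1, 142.2, 75.7, 44.6, -5.2, array([229., 208.]))
(530.9, -41.6, 168.6, 109.4, 3.0, array([293., 211.]))
(557.6, -405.7, 133.1, 63.5, -16.0, array([418., 206.]))
(593.1, -219.7, 133.4, 63.6, -8.3, array([354., 193.]))
(645.4, 256.9, 76.0, 44.6, -18.5, array([191., 172.]))
(660.8, 139.4, 76.1, 44.9, -6.1, array([232., 168.]))
(702.1, 1.0, 75.1, 44.6, -3.1, array([279., 155.]))
(691.8, -329.6, 171.2, 52.5, -6.3, array([390., 159.]))
(795.2, -86.9, 218.6, 41.8, -14.7, array([308., 128.]))
40
(426.5, 134.2, 73.8, 43.8, -18.8, array([229., 247.]))
(434.1, -209.6, 128.3, 61.5, -11.6, array([352., 247.]))
(458.4, 294.6, 182.2, 161.9, -1.9, array([172., 235.]))
(535.5, 138.5, 73.8, 43.5, -5.2, array([229., 208.]))
(526.5, -40.7, 164.4, 106.7, 3.0, array([293., 211.]))
(552.5, -395.7, 129.8, 61.9, -16.0, array([418., 206.]))
(587.1, -214.3, 130.1, 62.0, -8.3, array([354., 193.]))
(638.1, 250.4, 74.1, 43.5, -18.5, array([191., 172.]))
(653.1, 135.8, 74.2, 43.8, -6.1, array([232., 168.]))
(693.4, 0.9, 73.2, 43.5, -3.1, array([279., 155.]))
(683.4, -321.5, 167.0, 51.2, -6.3, array([390., 159.]))
(784.2, -84.8, 213.1, 40.8, -14.7, array([308., 128.]))
1.2 11.0 ['PlanningError', 'tip_extent']
(312, 293) [114 109 108]
(298, 215) [198 199 183]
(353, 240) [244 242 241]
(353, 268) [222 217 217]
(330, 250) [114 109 110]
(320, 240) [110 105 107]
(250, 300) [97 93 94]
```

Emit:
apply_moves:
  series:
    - [1,[0.232,0.349,-0.06],-0.55]
    - [1,[0.232,0.349,-0.06],-0.55]
    - [1,[0.232,0.349,-0.06],-0.55]
    - [1,[0.232,0.349,-0.06],-0.55]
    - [1,[0.232,0.349,-0.06],-0.55]
  grip_force: 40

```text
time: 1.82
tool_pos: [374.9, -307.6, 198.5]
tcp_rot: [180.0, -0.0, -11.6]
ft_force: [1.3, 0.5, -0.3]
finger_gap: 85.3
```

Emit:
apply_moves:
  series:
    - [1,[0.061,0.093,-0.018],0]
    - [1,[0.061,0.093,-0.018],0]
    - [1,[0.061,0.093,-0.018],0]

```text
time: 2.2
tool_pos: [437.0, -211.4, 179.9]
tcp_rot: [-180.0, -0.0, -11.3]
ft_force: [-0.5, -0.3, 0.5]
finger_gap: 85.6
```

```bash
python3 - <<'E'
from h import *
s=sense();print(s['tool_pos'],s['tcp_rot'],s['ft_force'])
p=snap('wrist','w1'); R,_=cv2.Rodrigues(np.array(p['rvec']));print((-R.T@p['tvec']).ravel(), R)
g=cv2.cvtColor(p['color'],cv2.COLOR_BGR2GRAY)
for o in rects(p,g>200,8,1000): print(o)
print(w2px(p,[[436,-215,8]]))
E
```

```text
[ 437.00033946 -211.38115175  179.8514579 ] [-1.79958728e+02 -6.84728899e-03 -1.13289356e+01] [-0.45659272 -0.27137104  0.53919652]
[ 507.89681056 -224.26896082  311.02813703] [[-1.96372844e-01 -9.80529088e-01 -6.42780925e-04]
 [-9.39777852e-01  1.88024393e-01  2.85419720e-01]
 [-2.79741480e-01  5.66527535e-02 -9.58402405e-01]]
(436.1, -211.9, 128.6, 59.1, -11.7, array([274., 178.]))
(559.1, -58.7, 129.3, 57.3, 48.2, array([75., 90.]))
(601.8, -49.4, 81.0, 28.7, -87.7, array([47., 27.]))
(527.4, -393.7, 65.2, 59.3, -16.0, array([463.,  39.]))
(562.2, -212.7, 66.2, 59.2, -8.3, array([246.,  41.]))
[[277.02547903 182.37812163]]
```

View pics/w1.png

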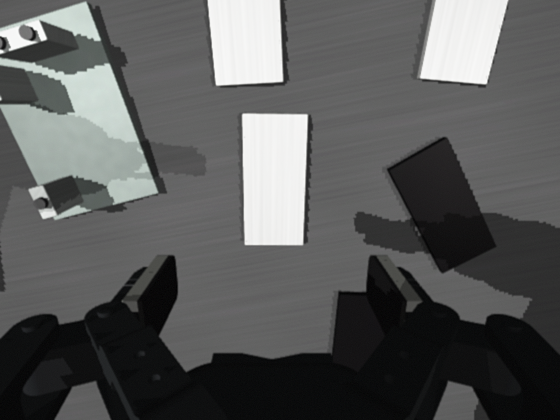

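Emit:
apply_moves:
  series:
    - [1,[-0.001,-0.001,-0.06],-0.005]
    - [1,[-0.001,-0.001,-0.12],-0.005]
    - [1,[-0.001,-0.001,-0.155],-0.005]
    - [1,[-0.001,-0.001,-0.167],-0.005]
    - [1,[-0.001,-0.001,-0.167],-0.005]

```text
time: 2.88
tool_pos: [435.1, -215.0, 13.6]
tcp_rot: [180.0, 0.0, -11.8]
ft_force: [-0.3, 0.5, 0.4]
finger_gap: 85.6
```

Emit:
apply_moves:
  series:
    - [0.5,[0,0,0],0]
    - [0.5,[0,0,0],0]
    - [0.5,[0,0,0],0]
    - [0.5,[0,0,0],0]

```text
time: 3.38
tool_pos: [437.8, -216.2, 17.1]
tcp_rot: [179.9, -0.3, -11.7]
ft_force: [-3.2, 2.3, 17.3]
finger_gap: 42.7
```

```bash
python3 - <<'E'
from h import *
s=sense();print(s['tool_pos'],s['ft_force'],s['finger_gap'],r.tip_extent)
p=snap('wrist','w2')
E
```

```text
[ 437.7533682  -216.22634957   17.09709774] [-3.19879686  2.26932279 17.3002218 ] 42.66381619764291 11.0
```

View pics/w2.png

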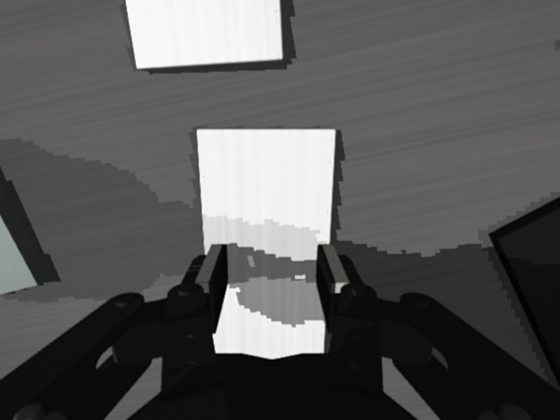

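Emit:
apply_moves:
  series:
    - [1,[0,0,0.01],0]
    - [1,[0,0,0.01],0]
    - [1,[0,0,0.01],0]
    - [1,[0,0,0.01],0]

```text
time: 3.92
tool_pos: [437.3, -216.0, 26.6]
tcp_rot: [179.9, -0.3, -11.7]
ft_force: [-0.3, 0.3, -0.1]
finger_gap: 85.7
```

```bash
python3 - <<'E'
from h import *
for i in range(3):
    s=sense();print(s['tool_pos'],s['tcp_rot'],s['ft_force'],s['finger_gap'])
    p=snap('wrist','w3')
g=cv2.cvtColor(p['color'],cv2.COLOR_BGR2GRAY)
for o in rects(p,g>200,8,1000): print(o)
E
```

```text
[ 437.33829919 -215.98684177   26.62814205] [179.90885343  -0.25129221 -11.74294976] [-0.32884201  0.26820573 -0.07239335] 85.65426773432831
[ 437.31897671 -215.98299131   26.58811323] [179.91017771  -0.24701302 -11.74253107] [-0.05792013 -1.19010314 -0.29073504] 85.18708911705089
[ 437.37590869 -215.9727446    26.60809419] [179.91272404  -0.25044706 -11.74267053] [-0.31752714  0.2141352   0.55114058] 85.22342811002964
(396.1, -203.0, 63.9, 44.0, 70.5, array([258., 326.]))
(466.4, -218.2, 66.6, 59.0, -11.7, array([268., 188.]))
(542.3, -209.8, 59.0, 26.3, 81.4, array([208.,  31.]))
```

Emit:
apply_moves:
  series:
    - [1,[-0.002,0.004,-0.01],0]
    - [1,[-0.002,0.004,-0.02],0]
    - [1,[-0.002,0.004,-0.02],0]

```text
time: 4.45
tool_pos: [434.2, -211.2, 5.0]
tcp_rot: [180.0, -0.1, -11.7]
ft_force: [-0.1, -0.8, -0.1]
finger_gap: 85.4
```

Emit:
apply_moves:
  series:
    - [0.5,[0,0,0],0]
    - [0.5,[0,0,0],0]
    - [0.5,[0,0,0],0]
    - [0.5,[0,0,0],0]

```text
time: 4.95
tool_pos: [435.4, -212.0, 6.4]
tcp_rot: [179.9, -0.2, -11.7]
ft_force: [-0.3, 0.0, 7.1]
finger_gap: 58.7
```

Emit:
apply_moves:
  series:
    - [0.5,[0,0,0.06],0]
    - [0.5,[0,0,0.08],0]
    - [0.5,[0,0,0.08],0]
  grip_force: 70

```text
time: 5.32
tool_pos: [436.9, -212.9, 88.4]
tcp_rot: [179.8, -0.5, -11.7]
ft_force: [0.2, 0.1, -1.9]
finger_gap: 57.1
```

```bash
python3 - <<'E'
from h import *
K=np.array([[322.69063071,0,271.6052523],[0,322.69063071,200.20085657],[0,0,1]])
R=np.array([[-1.96372844e-01,-9.80529088e-01,-6.42780925e-04],[-9.39777852e-01,1.88024393e-01,2.85419720e-01],[-2.79741480e-01,5.66527535e-02,-9.58402405e-01]])
C=np.array([507.89681056,-224.26896082,311.02813703])
p=dict(rvec=cv2.Rodrigues(R)[0],tvec=-R@C,intrinsics=K)
im=cv2.imread('pics/w1.png')
cv2.imwrite('pics/w1c.png',cv2.resize(im[0:230,0:170],None,fx=2.6,fy=2.6,interpolation=cv2.INTER_CUBIC))
for uv in [(159,193),(88,3),(125,101),(60,217)]: print(uv,px2w(p,uv,8))
E
```

```text
(159, 193) [ 448.12840371 -100.29277184    8.        ]
(88, 3) [616.61687144 -90.57017449   8.        ]
(125, 101) [536.40149146 -95.5288552    8.        ]
(60, 217) [443.67025749   3.67182657   8.        ]
```

View pics/w1c.png

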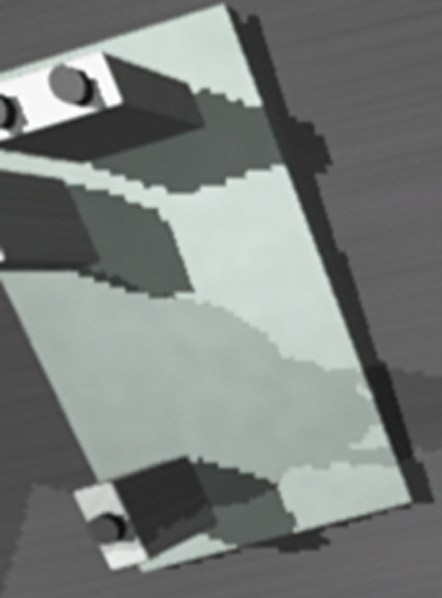

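Emit:
apply_moves:
  series:
    - [0.5,[0.025,0.055,0.01],0.09]
    - [0.5,[0.05,0.11,0.01],0.18]
    - [0.5,[0.076,0.154,0.01],0.258]
    - [0.5,[0.076,0.154,0.01],0.258]
    - [0.5,[0.076,0.154,0.01],0.258]

```text
time: 5.95
tool_pos: [511.6, -58.8, 96.6]
tcp_rot: [179.8, -0.3, 3.1]
ft_force: [0.7, -0.8, -1.4]
finger_gap: 57.7
```

```bash
python3 - <<'E'
from h import *
p=snap('wrist','w4');s=sense();print(s['tool_pos'],s['tcp_rot'],s['ft_force'],s['finger_gap'])
cn=np.array([518.8,-53.5,0]);a=np.radians(3.1);Rz=np.array([[np.cos(a),-np.sin(a),0],[np.sin(a),np.cos(a),0],[0,0,1]])
im=p['color'].copy()
for L in [(65,-23,50),(65,23,50),(79,-23,50),(79,23,50),(35,30,50),(63,30,50),(35,44,50),(63,44,50),(-35,30,50),(-63,30,50),(97,-43,8),(97,67,8)]:
    u=w2px(p,cn+Rz@np.array(L))[0]; cv2.circle(im,tuple(int(v) for v in u),2,(0,0,255),-1)
cv2.imwrite('pics/w4.png',im)
E
```

```text
[511.6248699  -59.33826926  96.90554446] [179.84351997  -0.33042936   2.9996653 ] [-0.178888    0.66932813 -1.50860554] 57.56190011476211
```

View pics/w4.png

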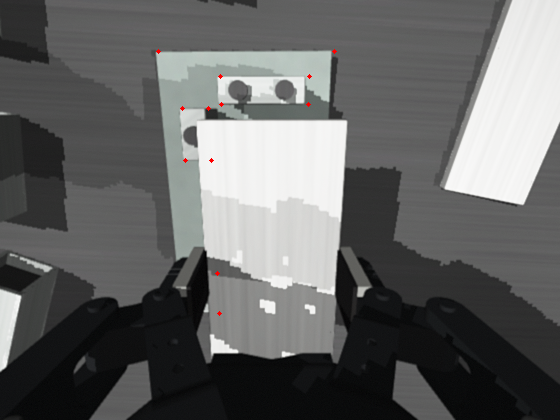

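Emit:
apply_moves:
  series:
    - [0.5,[0,0,-0.04],0]
    - [0.5,[0,0,-0.06],0]
    - [0.5,[0,0,-0.075],0]
    - [0.5,[0,0,-0.081],0]
    - [0.5,[0,0,-0.081],0]

```text
time: 6.62
tool_pos: [511.8, -59.8, 16.2]
tcp_rot: [179.8, -0.4, 3.0]
ft_force: [0.4, 0.8, -1.0]
finger_gap: 57.4
```

Emit:
apply_moves:
  series:
    - [0.5,[0.004,0.003,-0.001],0]
    - [0.5,[0.008,0.006,-0.001],0]
    - [0.5,[0.009,0.008,-0.001],0]
    - [0.5,[0.009,0.008,-0.001],0]

```text
time: 7.12
tool_pos: [517.7, -54.0, 14.9]
tcp_rot: [179.7, 0.1, 3.0]
ft_force: [-19.0, -15.0, 9.8]
finger_gap: 57.4
```

Emit:
apply_moves:
  series:
    - [0.9,[0,0,0],0]
    - [0.9,[0,0,0],0]
    - [0.9,[0,0,0.01],0]
    - [0.9,[0,0,0.06],0]
    - [0.9,[0,0,0.1],0]

```text
time: 7.75
tool_pos: [518.4, -53.8, 117.5]
tcp_rot: [179.6, -0.0, 3.0]
ft_force: [0.5, -0.5, 0.0]
finger_gap: 76.9
```

```bash
python3 - <<'E'
from h import *
p=snap('wrist','w5');s=sense();print(s['tool_pos'],s['tcp_rot'],s['ft_force'],s['finger_gap'])
E
```

```text
[521.75716562 -54.38156362 123.70547714] [179.52236125  -0.47079121   2.98546196] [3.27719109 0.28360674 4.33422919] 76.75894013955363
```

View pics/w5.png

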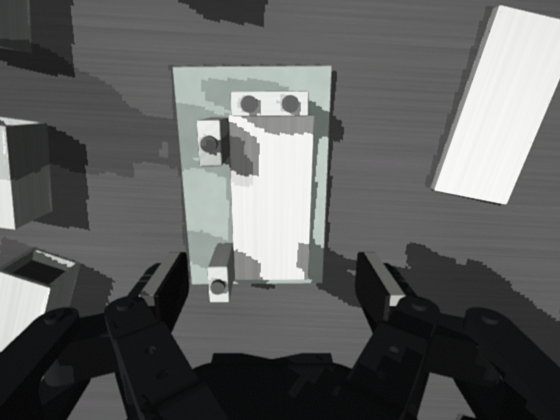

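Emit:
apply_moves:
  series:
    - [1,[0.071,-0.163,0.02],-0.197]
    - [1,[0.071,-0.163,0.02],-0.197]
    - [1,[0.071,-0.163,0.01],-0.197]
    - [1,[0.071,-0.163,0],-0.197]
    - [1,[0.071,-0.163,0],-0.197]

```text
time: 8.43
tool_pos: [592.0, -216.8, 122.6]
tcp_rot: [179.6, -0.3, -8.3]
ft_force: [-0.1, 0.1, -0.7]
finger_gap: 85.4
```

```bash
cat >> h.py <<'E'
def look(name,z,thr=200,amin=1500):
    p=snap('wrist',name);s=sense();print(s['tool_pos'].round(1),s['tcp_rot'].round(1),s['ft_force'].round(1),round(s['finger_gap'],1))
    g=cv2.cvtColor(p['color'],cv2.COLOR_BGR2GRAY)
    for o in rects(p,g>thr,z,amin): print(o)
    return p
E
python3 - <<'E'
from h import *
look('w6',8)
E
```

```text
[ 592.2 -216.3  123.2] [179.6  -0.4  -8.3] [-0.5 -0.5  0.1] 85.6
(546.5, -31.3, 89.5, 78.0, -86.5, array([ 58., 269.]))
(574.8, -407.1, 94.8, 59.7, -16.1, array([513., 183.]))
(593.8, -217.2, 128.0, 59.2, -8.3, array([272., 190.]))
(661.2, -327.9, 111.2, 46.1, -6.8, array([415.,  94.]))
```

View pics/w6.png

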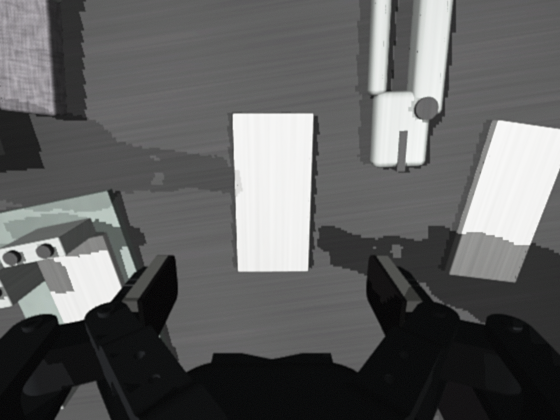

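Emit:
apply_moves:
  series:
    - [1,[0.0015,-0.001,-0.06],0]
    - [1,[0.0015,-0.001,-0.1],0]
    - [1,[0.0015,-0.001,-0.113],0]
    - [1,[0.0015,-0.001,-0.116],0]
    - [1,[0.0015,-0.001,-0.116],0]

```text
time: 9.1
tool_pos: [595.2, -217.6, 9.5]
tcp_rot: [179.5, -0.6, -8.2]
ft_force: [0.3, -1.0, 0.6]
finger_gap: 85.5
```

Emit:
apply_moves:
  series:
    - [0.5,[0,0,0],0]
    - [0.5,[0,0,0],0]
    - [0.5,[0,0,0],0]
    - [0.5,[0,0,0],0]

```text
time: 9.6
tool_pos: [597.0, -218.3, 12.7]
tcp_rot: [179.5, -0.8, -8.2]
ft_force: [-3.8, 3.1, 12.4]
finger_gap: 56.0
```

Emit:
apply_moves:
  series:
    - [1,[0,0,0],0]
    - [1,[0,0,0],0]
    - [1,[0,0,0],0]

```text
time: 9.98
tool_pos: [596.9, -218.3, 12.6]
tcp_rot: [179.5, -0.8, -8.2]
ft_force: [0.7, 0.3, 0.2]
finger_gap: 85.1
```

```bash
python3 - <<'E'
from h import *
look('w7',8)
E
```

```text
[ 596.8 -218.2   12.5] [179.5  -0.8  -8.3] [-0.5 -0.5 -0.5] 85.5
(553.1, -209.3, 61.1, 18.5, 70.0, array([267., 343.]))
(625.3, -221.0, 65.2, 59.0, -8.3, array([273., 199.]))
(648.3, -323.7, 87.3, 38.7, -6.5, array([516., 129.]))
(678.3, -306.9, 33.4, 8.9, -6.5, array([471.,  42.]))
```

Emit:
apply_moves:
  series:
    - [1,[-0.003,0.0015,-0.006],0]
    - [1,[-0.003,0.0015,-0.006],0]
    - [1,[-0.003,0.0015,-0.006],0]

```text
time: 10.4
tool_pos: [593.6, -216.6, 6.1]
tcp_rot: [179.5, -0.7, -8.2]
ft_force: [0.6, 0.3, -0.3]
finger_gap: 85.4
```

Emit:
apply_moves:
  series:
    - [0.5,[0,0,0],0]
    - [0.5,[0,0,0],0]
    - [0.5,[0,0,0],0]
    - [0.5,[0,0,0],0]

```text
time: 10.9
tool_pos: [594.3, -216.9, 7.0]
tcp_rot: [179.5, -0.8, -8.3]
ft_force: [-0.3, -0.8, 5.6]
finger_gap: 57.4
```

Emit:
apply_moves:
  series:
    - [0.5,[0,0,0.06],0]
    - [0.5,[0,0,0.095],0]
    - [0.5,[-0.03,0.055,0.095],0.1]
    - [0.5,[-0.06,0.11,0.095],0.198]
    - [0.5,[-0.082,0.158,0.095],0.198]

```text
time: 11.52
tool_pos: [510.4, -57.2, 101.2]
tcp_rot: [179.5, -0.7, 3.2]
ft_force: [1.3, 1.2, -0.7]
finger_gap: 57.5
```

```bash
python3 - <<'E'
from h import *
look('w8',102)
E
```

```text
[507.5 -52.2 100.1] [179.7  -0.5   3.2] [ 3.2  5.4 -4.7] 57.3
(539.3, -51.6, 82.9, 64.1, 2.3, array([261., 188.]))
```

View pics/w8.png

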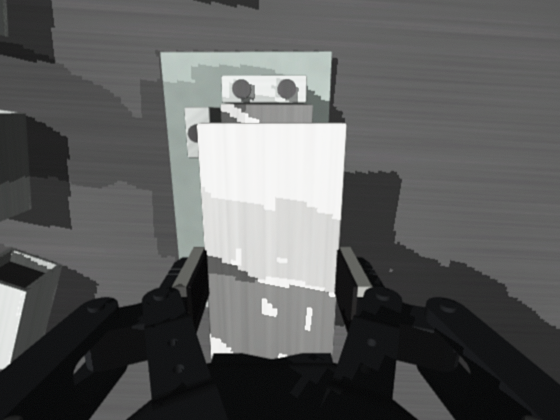

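Emit:
apply_moves:
  series:
    - [0.5,[0.005,-0.007,0],-0.003]
    - [0.5,[0.005,-0.007,0],-0.003]
    - [0.5,[0.005,-0.007,0],-0.003]

```text
time: 11.95
tool_pos: [512.9, -60.1, 100.0]
tcp_rot: [179.7, -0.5, 2.9]
ft_force: [0.5, 0.6, -1.2]
finger_gap: 57.8
```

Emit:
apply_moves:
  series:
    - [0.5,[0,0,-0.03],0]
    - [0.5,[0,0,-0.05],0]
    - [0.5,[0,0,-0.065],0]
    - [0.5,[0,0,-0.074],0]
    - [0.5,[0,0,-0.076],0]

```text
time: 12.58
tool_pos: [512.8, -60.3, 23.6]
tcp_rot: [179.7, -0.5, 2.9]
ft_force: [0.5, 0.2, -0.8]
finger_gap: 57.8
```

Emit:
apply_moves:
  series:
    - [0.5,[0.003,0.003,-0.001],0]
    - [0.5,[0.006,0.006,-0.001],0]
    - [0.5,[0.009,0.009,-0.001],0]
    - [0.5,[0.009,0.009,-0.001],0]

```text
time: 13.08
tool_pos: [519.1, -54.2, 23.0]
tcp_rot: [179.5, -0.1, 2.9]
ft_force: [-19.9, -17.1, 14.5]
finger_gap: 57.5
```

Emit:
apply_moves:
  series:
    - [0.9,[0,0,0],0]
    - [0.9,[0,0,0],0]
    - [0.9,[0,0,0.01],0]
    - [0.9,[0,0,0.06],0]
    - [0.9,[0,0,0.1],0]

```text
time: 13.7
tool_pos: [519.7, -53.9, 125.5]
tcp_rot: [179.4, -0.2, 3.0]
ft_force: [-0.6, -0.7, 0.5]
finger_gap: 76.8
```

```bash
python3 - <<'E'
from h import *
look('w9',24)
t=snap('top','top2'); g=cv2.cvtColor(t['color'],cv2.COLOR_BGR2GRAY)
for z in (8,40):
  for o in rects(t,g>150,z,60): 
    if 150<o[5][0]<450 and 120<o[5][1]<300: print(z,o)
E
```

```text
[523.  -54.5 131.7] [179.3  -0.6   3. ] [ 3.9 -0.5  4.6] 76.9
(414.9, 149.8, 74.4, 42.8, -18.4, array([ 20., 302.]))
(520.4, -3.4, 52.5, 27.0, 2.9, array([203., 198.]))
(529.9, 138.8, 75.3, 15.5, -9.3, array([  9., 178.]))
(533.9, -40.0, 159.0, 101.7, 3.5, array([258., 135.]))
8 (428.3, 137.8, 75.7, 44.9, -18.8, array([229., 247.]))
8 (489.2, -39.0, 101.0, 86.8, -89.1, array([290., 229.]))
8 (461.2, 301.4, 185.0, 163.6, -1.7, array([177., 232.]))
8 (539.3, 141.9, 73.8, 43.1, -4.1, array([229., 209.]))
8 (557.8, -405.8, 132.6, 63.4, -16.2, array([418., 206.]))
8 (476.3, -68.4, 433.5, 194.2, -9.7, array([316., 251.]))
8 (645.9, 257.3, 75.0, 43.1, -18.0, array([191., 172.]))
8 (629.0, -81.5, 145.9, 118.9, 78.5, array([307., 178.]))
8 (662.0, 139.0, 73.5, 44.5, -6.2, array([232., 167.]))
8 (333.0, -20.5, 792.1, 234.5, -11.1, array([264., 297.]))
8 (691.8, -329.7, 171.2, 52.2, -6.3, array([390., 159.]))
8 (798.7, -87.6, 207.0, 41.5, -14.7, array([309., 126.]))
40 (426.5, 134.2, 73.8, 43.8, -18.8, array([229., 247.]))
40 (485.8, -38.2, 98.5, 84.6, -89.1, array([290., 229.]))
40 (458.5, 293.7, 180.4, 159.5, -1.7, array([177., 232.]))
40 (534.6, 138.2, 71.9, 42.0, -4.1, array([229., 209.]))
40 (552.7, -395.8, 129.3, 61.8, -16.2, array([418., 206.]))
40 (473.2, -66.8, 422.6, 189.4, -9.7, array([316., 251.]))
40 (638.6, 250.7, 73.1, 42.0, -18.0, array([191., 172.]))
40 (622.1, -79.6, 142.3, 115.9, 78.5, array([307., 178.]))
40 (654.3, 135.4, 71.7, 43.4, -6.2, array([232., 167.]))
40 (333.5, -20.1, 772.3, 228.7, -11.1, array([264., 297.]))
40 (683.4, -321.6, 167.0, 50.9, -6.3, array([390., 159.]))
40 (787.6, -85.6, 201.8, 40.5, -14.7, array([309., 126.]))
```

View pics/w9.png

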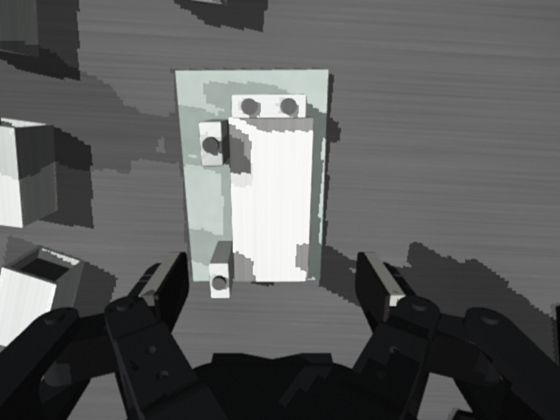

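View pics/top2.png

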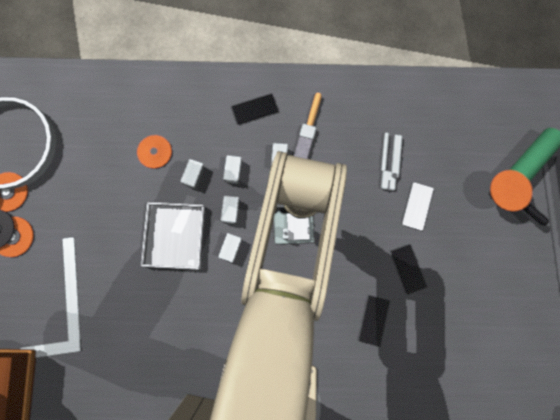

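Emit:
apply_moves:
  series:
    - [1,[0.0055,-0.058,0],-0.06]
    - [1,[0.011,-0.116,0],-0.12]
    - [1,[0.0165,-0.174,0],-0.18]
    - [1,[0.022,-0.232,0],-0.24]
    - [1,[0.0275,-0.29,0],-0.3]

```text
time: 14.42
tool_pos: [551.0, -346.2, 129.9]
tcp_rot: [179.3, -0.7, -14.3]
ft_force: [0.3, 0.2, -0.6]
finger_gap: 85.7
```

Emit:
apply_moves:
  series:
    - [1,[0.008,-0.058,0],-0.033]
    - [1,[0.008,-0.058,0],-0.033]
    - [1,[0.008,-0.058,0],-0.033]

```text
time: 14.8
tool_pos: [558.9, -403.8, 129.2]
tcp_rot: [179.4, -0.7, -16.2]
ft_force: [0.0, 0.1, 0.7]
finger_gap: 85.3
```

```bash
python3 - <<'E'
from h import *
look('w10',8)
E
```

```text
[ 559.2 -403.1  129.6] [179.4  -0.7 -16.2] [-1.3 -0.4  0.3] 85.5
(558.1, -403.1, 128.4, 59.2, -16.2, array([271., 192.]))
(667.6, -322.4, 121.6, 42.7, -5.9, array([133.,  99.]))
```

View pics/w10.png

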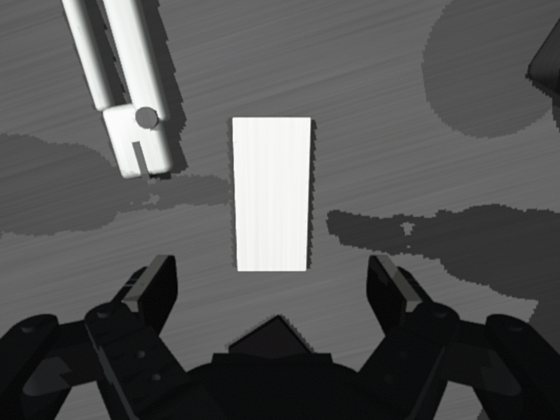

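Emit:
apply_moves:
  series:
    - [1,[-0.001,0,-0.06],0]
    - [1,[-0.001,0,-0.1],0]
    - [1,[-0.001,0,-0.117],0]
    - [1,[-0.001,0,-0.12],0]
    - [1,[-0.001,0,-0.12],0]

```text
time: 15.48
tool_pos: [559.5, -403.7, 11.9]
tcp_rot: [179.3, -0.8, -16.1]
ft_force: [-0.2, -1.1, -0.6]
finger_gap: 85.6
```

Emit:
apply_moves:
  series:
    - [1,[0,0,0],0]
    - [1,[0,0,0],0]

```text
time: 15.72
tool_pos: [560.6, -404.6, 13.9]
tcp_rot: [179.2, -1.0, -16.1]
ft_force: [-0.4, 0.6, -0.3]
finger_gap: 85.4
```

```bash
python3 - <<'E'
from h import *
look('w11',8)
E
```

```text
[ 560.3 -404.4   13.4] [179.2  -1.  -16.1] [-0.5  0.3 -0.6] 85.4
(521.9, -392.2, 61.7, 25.6, 65.6, array([269., 335.]))
(590.6, -412.6, 61.3, 59.0, -16.2, array([273., 193.]))
(646.7, -327.5, 95.4, 31.4, -28.7, array([ 28., 135.]))
```

Emit:
apply_moves:
  series:
    - [1,[-0.0025,0.001,-0.007],0]
    - [1,[-0.0025,0.001,-0.007],0]
    - [1,[-0.0025,0.001,-0.007],0]

```text
time: 16.15
tool_pos: [557.4, -403.2, 6.0]
tcp_rot: [179.3, -0.9, -16.1]
ft_force: [0.1, 0.2, -0.2]
finger_gap: 85.3
```

Emit:
apply_moves:
  series:
    - [0.5,[0,0,0],0]
    - [0.5,[0,0,0],0]
    - [0.5,[0,0,0],0]
    - [0.5,[0,0,0],0]

```text
time: 16.65
tool_pos: [558.3, -403.4, 7.1]
tcp_rot: [179.3, -1.0, -16.1]
ft_force: [0.5, 1.2, 5.9]
finger_gap: 57.7
```

Lift and carry towards (512, -59), yaw +0.333.

Emit:
apply_moves:
  series:
    - [0.5,[0,0,0.06],0]
    - [0.5,[0,0,0.11],0]
    - [0.5,[-0.008,0.06,0.11],0.08]
    - [0.5,[-0.016,0.12,0.11],0.16]
    - [0.5,[-0.024,0.18,0.11],0.24]

```text
time: 17.27
tool_pos: [533.5, -221.7, 116.8]
tcp_rot: [179.3, -1.0, -2.3]
ft_force: [1.5, 0.7, -0.7]
finger_gap: 57.7
```

```bash
python3 - <<'E'
from h import *
s=sense();print(s['tool_pos'].round(1),s['tcp_rot'].round(1),s['ft_force'].round(1),s['finger_gap'])
E
```

```text
[ 533.5 -221.7  116.8] [179.3  -1.   -2.3] [ 1.5  0.7 -0.7] 57.66770570022916
```

Emit:
apply_moves:
  series:
    - [0.5,[-0.008,0.06,0],0.05]
    - [0.5,[-0.016,0.12,0],0.093]
    - [0.5,[-0.021,0.162,0],0.093]
    - [0.5,[-0.021,0.162,0],0.093]
    - [0.5,[-0.021,0.162,0],0.093]

```text
time: 17.9
tool_pos: [512.6, -60.1, 116.7]
tcp_rot: [179.2, -1.0, 3.1]
ft_force: [1.0, 0.3, -0.8]
finger_gap: 57.9
```

```bash
python3 - <<'E'
from h import *
look('w12',110)
E
```

```text
[512.7 -60.6 116.8] [179.2  -1.    3. ] [ 0.5 -0.  -1.4] 57.8
(477.5, 68.4, 46.0, 16.9, -18.7, array([ 13., 313.]))
(538.3, -55.0, 89.2, 67.0, 3.0, array([264., 187.]))
```

View pics/w12.png

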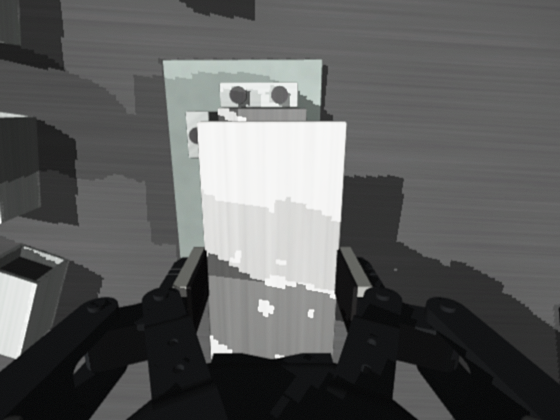

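Emit:
apply_moves:
  series:
    - [0.5,[0,0,-0.04],0]
    - [0.5,[0,0,-0.06],0]
    - [0.5,[0,0,-0.077],0]
    - [0.5,[0,0,-0.084],0]
    - [0.5,[0,0,-0.085],0]

```text
time: 18.58
tool_pos: [512.9, -61.0, 31.8]
tcp_rot: [179.2, -1.0, 3.0]
ft_force: [-1.2, -0.3, -1.3]
finger_gap: 57.6
```

Emit:
apply_moves:
  series:
    - [0.5,[0.003,0.003,-0.001],0]
    - [0.5,[0.006,0.006,-0.001],0]
    - [0.5,[0.009,0.0095,-0.001],0]
    - [0.5,[0.009,0.0095,-0.001],0]

```text
time: 19.08
tool_pos: [518.5, -54.8, 31.0]
tcp_rot: [178.9, -0.5, 3.0]
ft_force: [-24.0, -19.6, 16.9]
finger_gap: 57.6
```

Emit:
apply_moves:
  series:
    - [0.9,[0,0,0],0]
    - [0.9,[0,0,0],0]
    - [0.9,[0,0,0.01],0]
    - [0.9,[0,0,0.06],0]
    - [0.9,[0,0,0.09],0]

```text
time: 19.7
tool_pos: [519.9, -54.6, 124.4]
tcp_rot: [178.9, -0.7, 3.0]
ft_force: [0.4, 0.1, 0.8]
finger_gap: 76.9
```

```bash
python3 - <<'E'
from h import *
look('w13',32)
E
```

```text
[522.1 -55.  128.6] [178.8  -1.    3.1] [2.1 0.3 3.2] 76.8
(421.7, 136.0, 72.4, 37.2, -9.7, array([ 17., 306.]))
(533.3, -40.4, 158.3, 97.8, 3.5, array([254., 136.]))
```

View pics/w13.png

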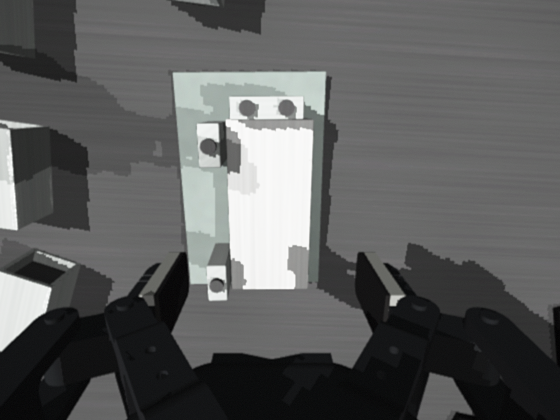

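Emit:
apply_moves:
  series:
    - [0,[0,-0.057,0],0]
    - [0,[0,-0.057,0],0]
    - [0,[0,-0.057,0],0]
    - [0,[0,-0.057,-0.05],0]
    - [0,[0,-0.057,-0.08],0]

```text
time: 20.38
tool_pos: [521.0, -110.4, 46.4]
tcp_rot: [178.9, -0.9, 3.1]
ft_force: [0.0, 0.9, -0.3]
finger_gap: -0.2
```

Emit:
apply_moves:
  series:
    - [0,[0,0,-0.01],0]
    - [0,[0,0,-0.022],0]
    - [0,[0,0,-0.022],0]

```text
time: 20.75
tool_pos: [521.1, -110.0, 24.4]
tcp_rot: [178.9, -0.9, 3.1]
ft_force: [0.6, 0.1, 0.1]
finger_gap: 0.2
```

```bash
python3 - <<'E'
from h import *
look('w14',32)
E
```

```text
[ 521.6 -110.3   25. ] [178.9  -1.    3.1] [0.1 0.1 0. ] -0.2
(534.8, -43.1, 95.5, 78.1, 2.7, array([117., 224.]))
(591.3, -38.5, 52.8, 15.4, -86.9, array([89., 98.]))
(598.9, -50.0, 83.7, 24.8, -86.7, array([127.,  63.]))
```

View pics/w14.png

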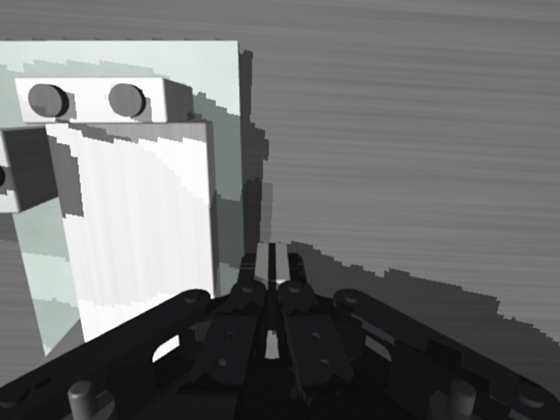

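Emit:
apply_moves:
  series:
    - [0,[0,0.005,-0.003],0]
    - [0,[0,0.01,-0.003],0]
    - [0,[0,0.014,-0.003],0]
    - [0,[0,0.014,-0.003],0]

```text
time: 21.3
tool_pos: [522.1, -97.0, 22.6]
tcp_rot: [178.8, -1.0, 3.2]
ft_force: [-0.0, -4.8, -1.4]
finger_gap: 0.0
```

Emit:
apply_moves:
  series:
    - [0,[0,0.002,0],0]
    - [0,[0,0.003,0],0]
    - [0,[0,0.003,0],0]

```text
time: 21.68
tool_pos: [522.2, -96.7, 23.1]
tcp_rot: [178.5, -1.0, 3.2]
ft_force: [-0.7, -15.4, -1.4]
finger_gap: 0.1
```

Emit:
apply_moves:
  series:
    - [0,[0,-0.012,0],0]
    - [0,[-0.05,-0.02,0.01],0]
    - [0,[-0.095,-0.02,0.01],0]
    - [0,[-0.097,0.02,0.005],0]
    - [0,[-0.097,0.038,0],0]

```text
time: 22.3
tool_pos: [424.6, -57.8, 23.2]
tcp_rot: [178.5, -1.1, 3.1]
ft_force: [1.0, 0.9, 0.2]
finger_gap: 0.1
```

Emit:
apply_moves:
  series:
    - [0,[0,0,0],0]
    - [0,[0,0,0],0]

```text
time: 22.55
tool_pos: [425.0, -58.2, 23.5]
tcp_rot: [178.5, -1.1, 3.2]
ft_force: [0.9, -0.2, 0.7]
finger_gap: -0.3
```

Emit:
apply_moves:
  series:
    - [0,[0.006,0,-0.001],0]
    - [0,[0.012,0,-0.001],0]
    - [0,[0.017,0.001,-0.001],0]
    - [0,[0.017,0.001,-0.001],0]

```text
time: 23.05
tool_pos: [442.4, -57.3, 22.6]
tcp_rot: [178.5, -1.1, 3.2]
ft_force: [0.9, -0.6, -0.3]
finger_gap: -0.3
```

Emit:
apply_moves:
  series:
    - [0,[0.003,0,0],0]
    - [0,[0.005,0,0],0]
    - [0,[0.005,0,0],0]
    - [0,[0.005,0,0],0]

```text
time: 23.55
tool_pos: [443.6, -57.1, 21.4]
tcp_rot: [178.6, -0.6, 3.2]
ft_force: [-17.4, 0.1, 12.3]
finger_gap: -0.1
```

Emit:
apply_moves:
  series:
    - [0,[-0.01,0,0],0]
    - [0,[-0.015,0,0.03],0]
    - [0,[0.02,0,0.09],0]
    - [0.8,[0.07,0,0.11],0]
    - [0.8,[0.07,0,0.11],0]

```text
time: 24.18
tool_pos: [518.2, -57.6, 134.6]
tcp_rot: [178.5, -1.0, 3.2]
ft_force: [-0.8, 0.8, -0.1]
finger_gap: 35.7
```

Emit:
apply_moves:
  series:
    - [1,[0,0,0.02],0]
    - [1,[0,0,0.02],0]
    - [1,[0,0,0.02],0]

```text
time: 24.55
tool_pos: [517.2, -57.5, 153.5]
tcp_rot: [178.5, -0.9, 3.2]
ft_force: [-0.2, 0.2, -0.4]
finger_gap: 85.1
```

```bash
python3 - <<'E'
from h import *
p=look('w15',32)
cv2.imwrite('pics/w15c.png',cv2.resize(p['color'][20:260,170:410],(600,600),interpolation=cv2.INTER_CUBIC))
E
```

```text
[517.  -57.4 153.3] [178.5  -0.9   3.2] [-0.3 -0.1 -0.2] 85.0
(422.0, 142.5, 72.2, 41.3, -19.0, array([ 33., 288.]))
(535.0, 134.2, 78.7, 36.6, -9.4, array([ 21., 157.]))
(533.9, -50.7, 158.2, 79.9, 4.2, array([262., 140.]))
```

View pics/w15c.png

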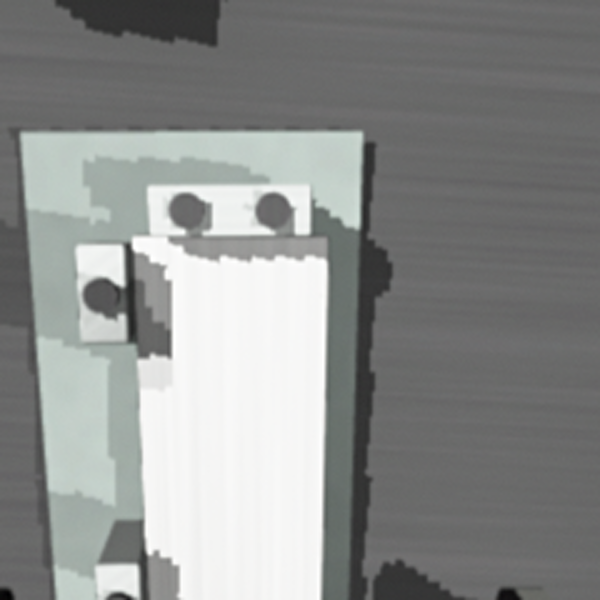

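Emit:
apply_moves:
  series:
    - [1,[-0.024,0.053,0],-0.11]
    - [1,[-0.05,0.106,0],-0.22]
    - [1,[-0.075,0.16,0],-0.33]
    - [1,[-0.091,0.195,0],-0.384]
    - [1,[-0.091,0.195,0],-0.384]

```text
time: 25.22
tool_pos: [424.2, 139.3, 152.3]
tcp_rot: [178.5, -0.8, -18.6]
ft_force: [0.7, 0.1, -0.1]
finger_gap: 85.4
```

```bash
python3 - <<'E'
from h import *
p=look('w16',40,165)
E
```

```text
[425.  138.1 152.5] [178.5  -0.8 -18.6] [0.  0.6 0.4] 85.6
(428.4, 136.3, 73.6, 40.3, -18.8, array([271., 190.]))
(460.3, 272.0, 172.0, 112.7, -1.8, array([ 94., 180.]))
(488.2, -45.6, 68.1, 61.7, 3.5, array([488.,  41.]))
(511.4, 16.6, 49.3, 21.4, 3.0, array([396.,  31.]))
(535.5, 141.0, 70.5, 40.4, -4.9, array([215.,  55.]))
```

View pics/w16.png

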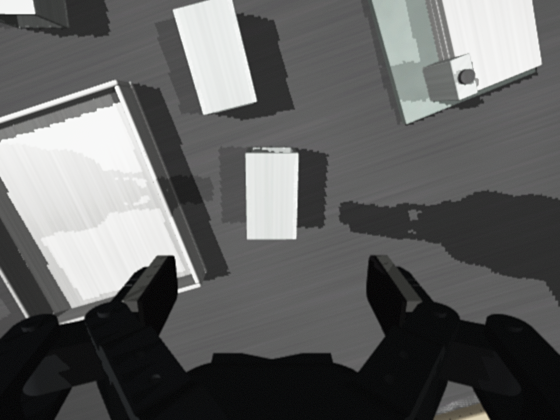

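Emit:
apply_moves:
  series:
    - [1,[0.002,-0.001,-0.055],0]
    - [1,[0.002,-0.001,-0.1],0]
    - [1,[0.002,-0.001,-0.12],0]
    - [1,[0.002,-0.001,-0.122],0]
    - [1,[0.002,-0.001,-0.122],0]

```text
time: 25.9
tool_pos: [427.7, 136.5, 31.0]
tcp_rot: [178.5, -0.9, -18.7]
ft_force: [0.6, -0.5, 0.2]
finger_gap: 85.4
```

Emit:
apply_moves:
  series:
    - [0.3,[0,0,-0.001],0]
    - [0.3,[0,0,-0.001],0]
    - [0.3,[0,0,-0.001],0]
    - [0.3,[0,0,-0.001],0]

```text
time: 26.4
tool_pos: [428.8, 136.7, 31.3]
tcp_rot: [178.5, -1.0, -18.6]
ft_force: [-1.1, -0.9, 7.4]
finger_gap: 38.6
```

Emit:
apply_moves:
  series:
    - [0.3,[0,0,0.06],0]
    - [0.3,[0,0.01,0.085],0.05]
    - [0.3,[-0.004,0.07,0.09],0.15]
    - [0.3,[-0.008,0.13,0.09],0.25]
    - [0.3,[-0.011,0.19,0.09],0.293]

```text
time: 27.02
tool_pos: [417.4, 328.5, 121.6]
tcp_rot: [178.5, -1.0, -1.7]
ft_force: [1.4, -0.7, -1.6]
finger_gap: 38.6
```

Emit:
apply_moves:
  series:
    - [0.3,[0,0.004,0],0]
    - [0.3,[0,0.004,0],0]
    - [0.3,[0,0.004,0],0]

```text
time: 27.4
tool_pos: [417.4, 331.3, 121.3]
tcp_rot: [178.5, -1.0, -1.8]
ft_force: [0.5, -0.7, -2.4]
finger_gap: 38.5
```

```bash
python3 - <<'E'
from h import *
p=look('w17',40,165)
im=p['color'].copy()
a=np.radians(-1.8);Rz=np.array([[np.cos(a),-np.sin(a),0],[np.sin(a),np.cos(a),0],[0,0,1]])
for x in(-90,90):
  for y in (-80,80):
    u=w2px(p,np.array([459.5,298,30])+Rz@np.array([x,y,0]))[0]; print(u); cv2.circle(im,(int(u[0]),int(u[1])),3,(0,0,255),-1)
cv2.imwrite('pics/w17.png',im)
E
```

```text
[417.5 331.2 121.4] [178.5  -1.   -1.8] [ 0.5  0.2 -2.9] 38.3
(394.5, 331.1, 69.6, 61.1, 87.7, array([274., 239.]))
(469.1, 297.3, 122.5, 117.2, -1.9, array([318., 130.]))
(523.4, 154.0, 43.8, 19.3, -1.7, array([549.,  42.]))
[415.03469545 266.8388206 ]
[207.33907641 269.53635747]
[449.37899823   4.9967895 ]
[191.40661114   2.98818449]
```

View pics/w17.png

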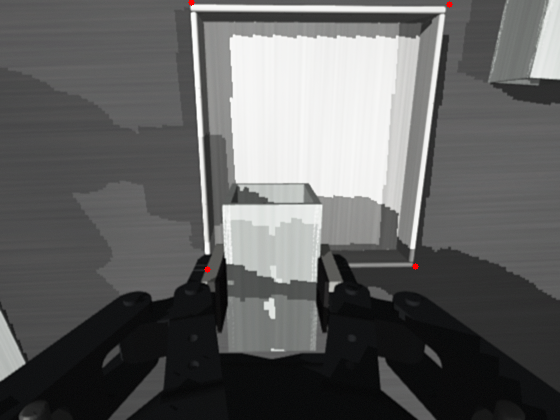

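Emit:
apply_moves:
  series:
    - [0.3,[0.001,0,-0.04],0]
    - [0.3,[0.001,0,-0.065],0]
    - [0.3,[0.001,0,-0.08],0]
    - [0.3,[0.001,0,-0.086],0]
    - [0.3,[0.001,0,-0.086],0]

```text
time: 28.08
tool_pos: [419.3, 331.3, 36.3]
tcp_rot: [178.5, -1.0, -1.9]
ft_force: [0.5, -0.4, -3.2]
finger_gap: 38.5
```

Emit:
apply_moves:
  series:
    - [0.65,[0,0,0],0]
    - [0.65,[0,0,0],0]
    - [0.65,[0,0,0.03],0]
    - [0.65,[0,0,0.09],0]
    - [1,[0,0,0.09],0]

```text
time: 28.7
tool_pos: [422.9, 333.8, 132.9]
tcp_rot: [178.9, -1.6, -1.9]
ft_force: [0.0, 0.8, 0.1]
finger_gap: 71.9
```

```bash
python3 - <<'E'
from h import *
p=look('w18',44,165)
E
```

```text
[421.5 332.8 130. ] [178.8  -1.4  -1.9] [ 0.5  0.8 -0.4] 78.6
(456.5, 298.2, 148.4, 115.8, -1.8, array([318., 156.]))
(473.1, 301.2, 148.9, 145.2, 88.2, array([368.,  76.]))
(527.3, 153.6, 52.9, 28.5, -1.8, array([544.,  49.]))
```

View pics/w18.png

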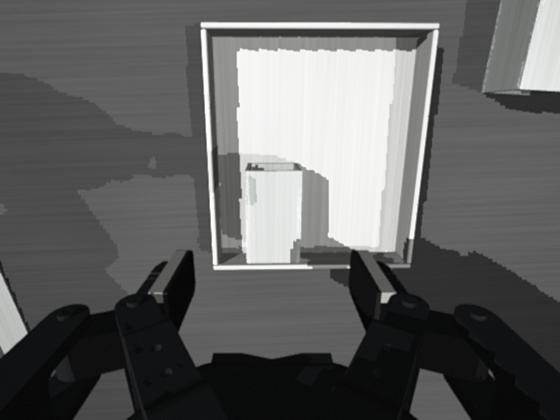

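Emit:
apply_moves:
  series:
    - [1,[0.03,-0.05,0.01],-0.02]
    - [1,[0.06,-0.1,0.01],-0.04]
    - [1,[0.09,-0.15,0.01],-0.05]
    - [1,[0.114,-0.192,0.01],-0.05]
    - [1,[0.114,-0.192,0.01],-0.05]

```text
time: 29.38
tool_pos: [536.2, 137.7, 138.9]
tcp_rot: [178.7, -1.3, -5.0]
ft_force: [-0.3, 0.2, -0.8]
finger_gap: 85.4
```

```bash
python3 - <<'E'
from h import *
p=look('w19',40,165)
E
```

```text
[535.3 139.3 138.8] [178.8  -1.3  -4.9] [-0.2  0.4 -0.4] 85.3
(510.4, 276.4, 123.5, 82.3, 88.2, array([ 89., 230.]))
(533.8, 19.5, 63.3, 21.5, 3.0, array([427., 196.]))
(538.0, 140.9, 74.7, 40.3, -5.0, array([265., 201.]))
(522.4, -43.6, 125.1, 60.7, 3.4, array([510., 188.]))
(601.5, -14.0, 96.1, 24.6, -86.4, array([475.,  93.]))
(646.7, 138.8, 56.7, 40.4, -5.6, array([254.,  46.]))
(657.7, 244.7, 62.8, 40.5, -19.0, array([92., 46.]))
```

View pics/w19.png

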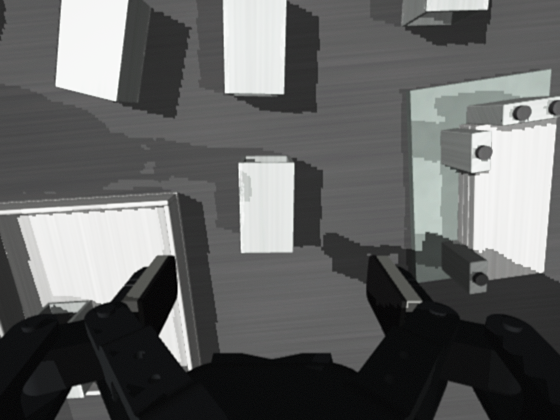

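Emit:
apply_moves:
  series:
    - [1,[0,0.0015,-0.055],0]
    - [1,[0,0.0015,-0.09],0]
    - [1,[0,0.0015,-0.107],0]
    - [1,[0,0.0015,-0.108],0]
    - [1,[0,0.0015,-0.108],0]

```text
time: 30.05
tool_pos: [536.4, 141.5, 32.4]
tcp_rot: [178.8, -1.4, -4.9]
ft_force: [0.7, -0.7, 0.7]
finger_gap: 85.7
```

Emit:
apply_moves:
  series:
    - [0.3,[0,0,-0.001],0]
    - [0.3,[0,0,-0.001],0]
    - [0.3,[0,0,-0.001],0]
    - [0.3,[0,0,-0.001],0]

```text
time: 30.55
tool_pos: [537.5, 141.5, 32.7]
tcp_rot: [178.8, -1.5, -4.9]
ft_force: [-0.9, -1.7, 6.6]
finger_gap: 38.6
```

Emit:
apply_moves:
  series:
    - [0.3,[0,0,0.06],0]
    - [0.3,[0,0.01,0.085],0.02]
    - [0.3,[-0.012,0.07,0.09],0.03]
    - [0.3,[-0.024,0.13,0.09],0.04]
    - [0.3,[-0.033,0.187,0.09],0.054]

```text
time: 31.18
tool_pos: [503.7, 330.1, 122.6]
tcp_rot: [178.8, -1.5, -1.8]
ft_force: [1.3, -1.2, -2.0]
finger_gap: 38.5
```

Emit:
apply_moves:
  series:
    - [0.3,[0,0,0],0]
    - [0.3,[0,0,0],0]
    - [0.3,[0,0,0],0]

```text
time: 31.55
tool_pos: [503.9, 328.8, 122.3]
tcp_rot: [178.8, -1.5, -1.9]
ft_force: [0.1, -0.4, -1.5]
finger_gap: 38.4
```

```bash
python3 - <<'E'
from h import *
p=look('w20',40,165)
E
```

```text
[504.  328.7 122.4] [178.8  -1.5  -1.9] [-0.4 -0.2 -2. ] 38.4
(492.7, 300.2, 152.2, 116.1, 88.0, array([319., 208.]))
```

View pics/w20.png

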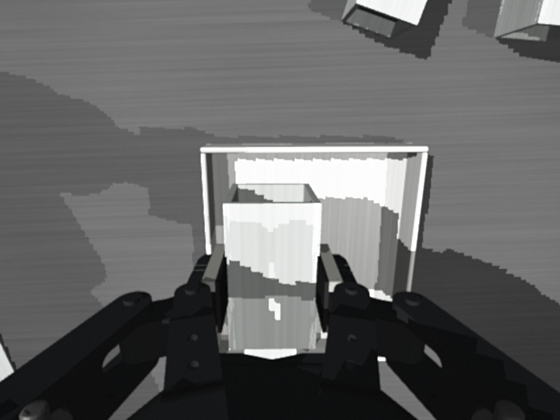

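Emit:
apply_moves:
  series:
    - [0.3,[0,0,-0.04],0]
    - [0.3,[0,0,-0.065],0]
    - [0.3,[0,0,-0.08],0]
    - [0.3,[0,0,-0.085],0]
    - [0.3,[0,0,-0.085],0]

```text
time: 32.22
tool_pos: [504.7, 328.7, 38.2]
tcp_rot: [178.8, -1.6, -1.9]
ft_force: [-0.1, 0.4, -1.8]
finger_gap: 38.7
```

Emit:
apply_moves:
  series:
    - [0.65,[0,0,0],0]
    - [0.65,[0,0,0],0]
    - [0.65,[0,0,0.03],0]
    - [0.65,[0,0,0.09],0]
    - [1,[0,0,0.09],0]

```text
time: 32.85
tool_pos: [508.7, 331.1, 135.7]
tcp_rot: [179.2, -2.2, -1.9]
ft_force: [0.5, 0.7, -0.0]
finger_gap: 71.6
```

```bash
python3 - <<'E'
from h import *
p=look('w21',44,165)
E
```

```text
[507.1 330.2 132.5] [179.1  -1.9  -1.9] [-0.2  0.2 -0.3] 78.3
(437.7, 285.6, 81.7, 34.1, 15.3, array([332., 296.]))
(466.9, 301.7, 169.1, 149.9, -2.0, array([295., 224.]))
(638.5, 252.8, 39.9, 24.0, 71.6, array([391.,  15.]))
```

View pics/w21.png

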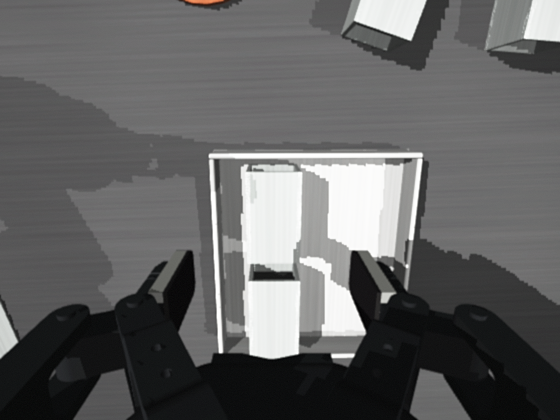

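Emit:
apply_moves:
  series:
    - [1,[0.036,-0.048,0.01],-0.02]
    - [1,[0.073,-0.096,0.01],-0.04]
    - [1,[0.11,-0.143,0.01],-0.068]
    - [1,[0.147,-0.191,0.01],-0.068]
    - [1,[0.147,-0.191,0.01],-0.068]

```text
time: 33.52
tool_pos: [655.7, 134.8, 141.1]
tcp_rot: [179.0, -1.9, -6.1]
ft_force: [-0.1, -0.0, -0.4]
finger_gap: 85.4
```

```bash
python3 - <<'E'
from h import *
p=look('w22',40,165)
E
```

```text
[654.4 137.  141. ] [179.   -1.8  -6. ] [-0.3  1.1  0.3] 85.4
(619.6, -15.4, 97.9, 26.1, 87.6, array([466., 231.]))
(661.5, 243.3, 70.6, 40.7, -19.2, array([127., 214.]))
(655.9, 137.9, 74.8, 40.8, -6.2, array([266., 205.]))
(693.6, 4.2, 70.6, 41.4, -3.2, array([446., 136.]))
(720.3, -46.6, 65.8, 33.8, -14.8, array([520.,  94.]))
(765.0, -55.5, 33.6, 24.0, 84.2, array([539.,  19.]))
```

View pics/w22.png

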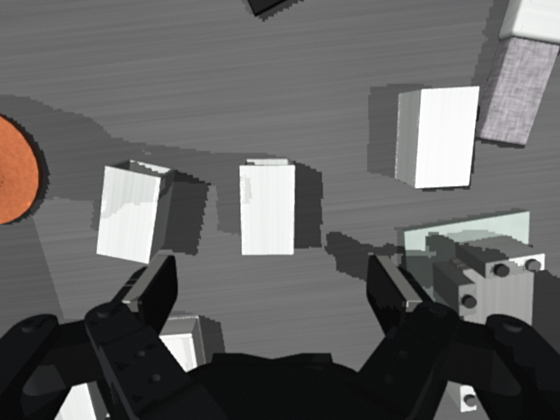

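Emit:
apply_moves:
  series:
    - [1,[-0.001,0.001,-0.055],0]
    - [1,[-0.001,0.001,-0.09],0]
    - [1,[-0.001,0.001,-0.108],0]
    - [1,[-0.001,0.001,-0.11],0]
    - [1,[-0.001,0.001,-0.11],0]

```text
time: 34.2
tool_pos: [654.4, 138.7, 32.7]
tcp_rot: [179.1, -2.0, -6.0]
ft_force: [0.5, -0.5, -0.2]
finger_gap: 85.5
```

Emit:
apply_moves:
  series:
    - [0.3,[-0.001,0,-0.001],0]
    - [0.3,[-0.001,0,-0.002],0]
    - [0.3,[-0.001,0,-0.002],0]
    - [0.3,[-0.001,0,-0.002],0]

```text
time: 34.7
tool_pos: [654.4, 138.7, 32.0]
tcp_rot: [179.1, -2.1, -6.0]
ft_force: [-0.9, -0.4, 4.9]
finger_gap: 38.8
```

Emit:
apply_moves:
  series:
    - [0.3,[0,0,0.06],0]
    - [0.3,[0,0,0.09],0]
    - [0.3,[-0.045,0.03,0.095],0.02]
    - [0.3,[-0.09,0.06,0.095],0.05]
    - [0.3,[-0.135,0.09,0.095],0.073]

```text
time: 35.33
tool_pos: [517.6, 229.1, 126.5]
tcp_rot: [179.1, -2.0, -1.8]
ft_force: [1.1, 1.0, -2.1]
finger_gap: 38.4
```

```bash
python3 - <<'E'
from h import *
s=sense();print(s['tool_pos'].round(1),s['tcp_rot'].round(1),s['ft_force'].round(1),s['finger_gap'])
E
```

```text
[517.6 229.1 126.5] [179.1  -2.   -1.8] [ 1.1  1.  -2.1] 38.39085468722286
```

Emit:
apply_moves:
  series:
    - [0.3,[-0.045,0.03,0],0]
    - [0.3,[-0.059,0.038,0],0]
    - [0.3,[-0.059,0.038,0],0]
    - [0.3,[-0.059,0.038,0],0]

```text
time: 35.83
tool_pos: [459.6, 266.6, 126.7]
tcp_rot: [179.1, -2.1, -1.8]
ft_force: [0.0, -0.2, -2.1]
finger_gap: 38.6
```

```bash
python3 - <<'E'
from h import *
p=look('w23',40,165)
E
```

```text
[459.7 266.5 126.7] [179.1  -2.1  -1.9] [-0.3 -0.8 -2.2] 38.4
(423.3, 333.7, 57.4, 41.1, -2.5, array([177., 256.]))
(436.7, 270.2, 77.2, 66.5, 88.6, array([271., 237.]))
(496.9, 330.3, 84.4, 44.8, -1.8, array([177., 163.]))
(506.1, 265.0, 74.4, 69.3, 88.1, array([272., 140.]))
(474.5, 297.7, 152.1, 147.7, 88.1, array([213., 141.]))
```

View pics/w23.png

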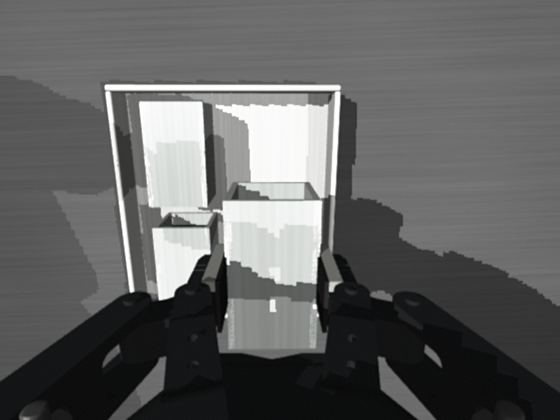

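Emit:
apply_moves:
  series:
    - [0.3,[0,0,-0.04],0]
    - [0.3,[0,0,-0.07],0]
    - [0.3,[0,0,-0.085],0]
    - [0.3,[0,0,-0.09],0]
    - [0.3,[0,0,-0.09],0]

```text
time: 36.5
tool_pos: [460.7, 266.5, 37.4]
tcp_rot: [179.1, -2.1, -1.9]
ft_force: [0.3, -0.6, -1.2]
finger_gap: 38.7
```

Emit:
apply_moves:
  series:
    - [0.6,[0,0,0],0]
    - [0.6,[0,0,0],0]
    - [0.6,[0,0,0.03],0]
    - [0.6,[0,0,0.1],0]
    - [0.6,[0,0,0.15],0]

```text
time: 37.12
tool_pos: [460.7, 266.6, 189.9]
tcp_rot: [179.1, -2.2, -1.9]
ft_force: [1.2, 0.7, -0.3]
finger_gap: 51.6
```

Emit:
apply_moves:
  series:
    - [1,[-0.06,0.05,0.05],0]
    - [1,[-0.06,0.05,0.1],0]
    - [1,[-0.06,0.05,0.1],0]
    - [1,[-0.06,0.05,0.1],0]

```text
time: 37.62
tool_pos: [401.1, 317.2, 291.3]
tcp_rot: [179.2, -2.3, -1.8]
ft_force: [-0.3, -0.3, 0.0]
finger_gap: 85.7
```

```bash
python3 - <<'E'
from h import *
p=look('w24',44,165)
snap('top','top3');snap('scene','sc3')
E
```

```text
[400.7 316.5 289.5] [179.1  -2.2  -1.9] [ 0.4 -0.6  0.4] 85.4
(343.9, 559.4, 215.6, 27.6, 8.7, array([ 73., 221.]))
(459.8, 300.5, 173.5, 155.0, -1.7, array([283., 118.]))
(498.7, 23.6, 106.3, 34.2, 3.2, array([526.,  83.]))
```

View pics/w24.png

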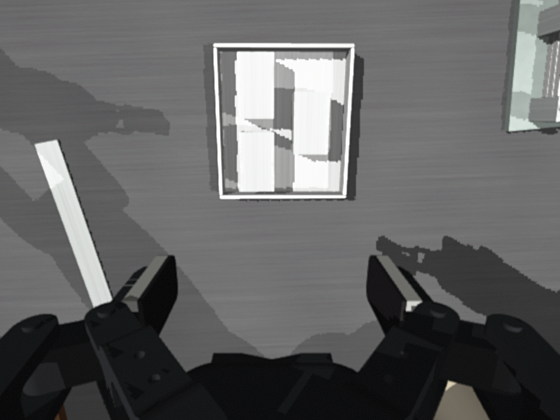

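View pics/top3.png

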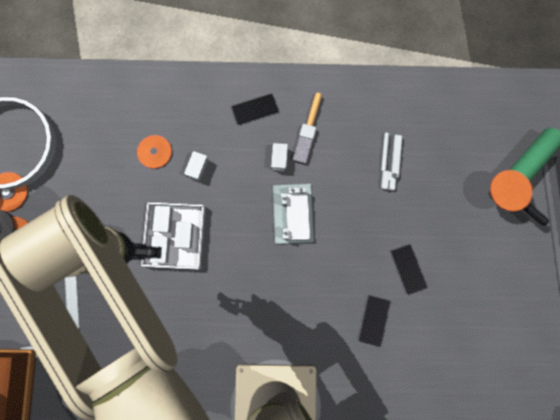

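View pics/sc3.png

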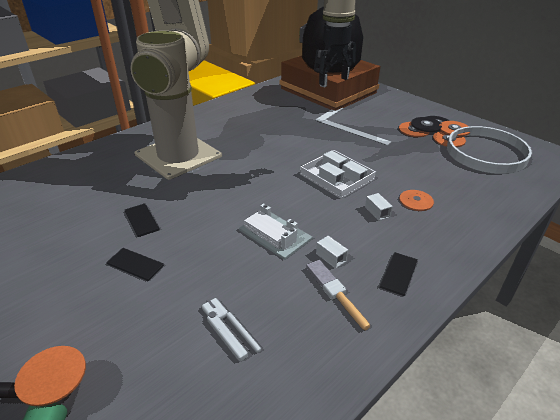

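Emit:
apply_moves:
  series:
    - [1,[0.005,-0.06,0],0]
    - [1,[0.01,-0.12,0],0]
    - [1,[0.01,-0.18,0],0]
    - [1,[0.01,-0.24,0],0.04]
    - [1,[0.01,-0.3,0],0.085]

```text
time: 38.4
tool_pos: [409.5, 13.6, 286.2]
tcp_rot: [179.1, -1.9, 3.0]
ft_force: [1.5, -0.0, 0.9]
finger_gap: 85.3
```

Emit:
apply_moves:
  series:
    - [1,[0.005,-0.06,-0.04],0]
    - [1,[0.01,-0.11,-0.08],0]
    - [1,[0.01,-0.11,-0.12],0]
    - [1,[0.01,-0.11,-0.12],0]
    - [1,[0.01,-0.11,-0.12],0]

```text
time: 39.02
tool_pos: [419.5, -96.2, 166.9]
tcp_rot: [179.1, -1.9, 3.0]
ft_force: [0.2, -0.9, 0.6]
finger_gap: 85.6
```

```bash
python3 - <<'E'
from h import *
p=look('w25',32,165)
cv2.imwrite('pics/w25c.png',cv2.resize(p['color'][0:220,120:400],(763,600),interpolation=cv2.INTER_CUBIC))
E
```

```text
[420.3 -96.2 167.9] [179.  -2.   3.] [ 0.1 -0.8 -0.2] 85.4
(508.0, -38.2, 118.6, 88.4, 3.4, array([194.,  83.]))
```

View pics/w25c.png

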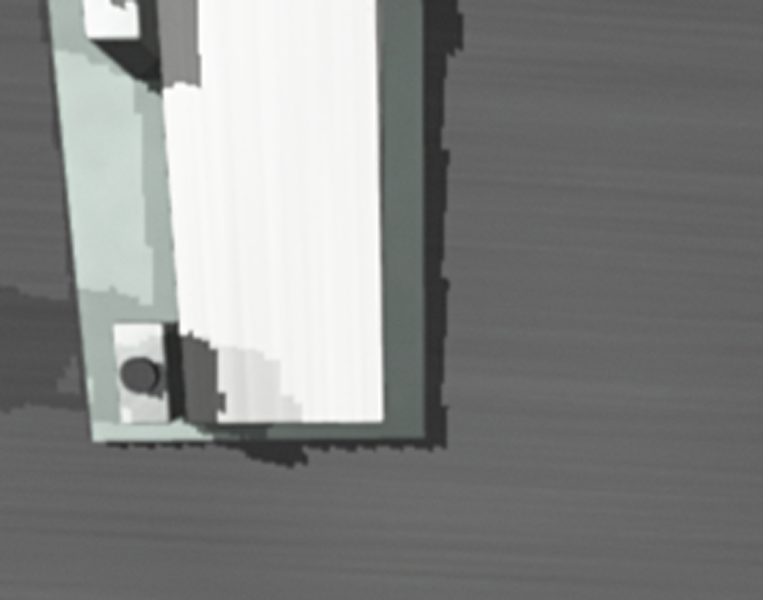

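```bash
python3 - <<'E'
from h import *
p=look('w26',32,165)
g=cv2.GaussianBlur(cv2.cvtColor(p['color'],cv2.COLOR_BGR2GRAY),(3,3),0).astype(float)
f=763/280
def edge(z,u0,rows,thr,win=8):
    P=[]
    for v in rows:
        u=u0+np.arange(-win,win+1); l=g[v,u]
        d=np.diff(l); k=np.argmin(d); # bright->dark
        P.append(px2w(p,(u[0]+k+.5,v),z)[:2])
    P=np.array(P); c=np.polyfit(P[:,0],P[:,1],1); res=P[:,1]-np.polyval(c,P[:,0]); ok=abs(res)<1
    c=np.polyfit(P[ok,0],P[ok,1],1); return np.degrees(np.arctan(c[0])),np.polyval(c,[460,519,580]),ok.sum(),res.std()
rows=range(5,148)
print('plate',edge(32,int(120+380/f),rows,0)); print('base',edge(8,int(120+424/f),rows,0))
def edgev(z,v0,cols,win=8):
    P=[]
    for u in cols:
        v=v0+np.arange(-win,win+1); k=np.argmin(np.diff(g[v,u])); P.append(px2w(p,(u,v[0]+k+.5),z)[:2])
    P=np.array(P); c=np.polyfit(P[:,1],P[:,0],1); return np.degrees(np.arctan(-c[0])),np.polyval(c,-54)
print(edgev(32,int(422/f),range(235,258)), edgev(8,int(438/f),range(235,272)))
E
```

```text
[420.7 -96.2 168.4] [179.   -2.1   3.1] [ 0.8 -0.   0.3] 85.3
(508.7, -38.2, 120.0, 88.4, 3.4, array([195.,  82.]))
plate (np.float64(3.3897405835688303), array([-85.24590641, -81.75126228, -78.13815564]), np.int64(143), np.float64(0.2230780181257382))
base (np.float64(3.1315441576366494), array([-97.9956868 , -94.76778236, -91.43045742]), np.int64(143), np.float64(1.2516719292489928e-14))
(np.float64(2.886581028890874), np.float64(454.4257534920572)) (np.float64(-8.721746469815315), np.float64(455.0693033649882))
```

```bash
python3 - <<'E'
from h import *
s=sense();print(s['time'],s['ft_force']); print(hand_in())
E
```

```text
39.125 [ 0.78210936 -0.02449702  0.28030927]
the job is handed in; nothing more can be done
None
```

I stacked the three silver aluminium plates flat in the corner fixture and put three tubes in the kit tray. I handed the job in at 39.1 s, with the arm clear of everything. `hand_in` gives no verdict, so what follows rests on my own checks.

**Plates:** Only three aluminium plates were there. I left the black look-alikes alone. Each plate was slid against both fences while gripped. The finished stack was then pushed on its outer side and end with about 15–17 N, and it moved only about 1 mm or less.
- **Side fence:** the last wrist picture put the top plate's edge 13.0 mm from the base edge, and flush is 13 mm. Its angle was 3.4° against 3.1° for the base.
- **End fence:** the plate's end measured about 9 mm from the base edge, and flush is 8 mm. That figure combines two views and is within the 2 mm calibration. My direct measurement of that base edge failed, so end-fence flushness rests on the push and the pictures.

**Tubes:** The last overview pictures show three tubes lying in the tray and two on the bench. One of those two had shifted a few centimetres on its own during the run; I never gripped it.

**Other things:** The disc, brush and pliers look unmoved in the same pictures.

**Failed grasps:** The first closing attempt on each of the first two plates slid over the top face, with 12–17 N of force on the wrist. I opened, went lower and regripped, with no visible effect on the plates.

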